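Load a swing-out rotor in balanced pairs

ROBOT

A 7-joint arm with a two-finger parallel gripper is mounted at the origin on a cart in front of the work surface, level with it; the furniture and walls round the work are solid. World frame = base frame: x ahead of the robot, y to its left, z up, the work surface at z = 0. Lengths are in mm, angles in rad, forces in N, time in s.
With the tool pointing down it reaches from about 400 to 850 mm from the base axis. Payload 4.5 kg.
Tool frame: the origin (TCP) lies midway between the tips of the shut fingers; the grasp point (between the pads) lies 19 mm behind it; z points along the fingers, y is the line along which they close (so a half turn about z gives the same grasp; the last joint's range is limited). The gripper opens to 85 mm and grips with 20 to 120 N. Pads are 22 mm wide; open, the fingers measure 114 mm over their backs; the gripper's body (76 mm by 85 mm) begins 54 mm behind the grasp point. The pads swing forward as they close: fully open they stand 13 mm farther back than shut.
Start: joints at [1.194, 0.689, -0.195, 1.565, 0.157, 0.902, -0.215], TCP at [249.62, -573.013, 231.317] pointing down, gripper open.
Joint ranges: [-3.01, 3.01], [-0.46, 2.08], [-1.47, 1.51], [0.13, 2.56], [-1, 4.14], [0.04, 2.09], [-2.66, 2.66]. Speed limits (rad/s): [2.57, 2.57, 3.14, 3.14, 3.14, 3.14, 3.14].

INTERFACE

Orientations are given as a rotation vector (axis times angle).
In Python, from rig import bot gives the robot as it stands.
- The arm moves only by the tool jog_arm, never from a script. Its argument "steps" is a list of rows, each a list of 7 numbers: the shift along the tool's x, y, z scaled (see below), then the turn, a rotation vector about the tool's x, y, z scaled (see below), then the opening, from 0 (shut) to 1 (fully open). In form: [[x, y, z, wx, wy, wz, hand], ...]. A call has 1 to 8 rows; each row is the pose to reach, as a shift and turn from the pose commanded when the call began, along the tool's axes at that moment; what a row does not reach only later rows make up. The controller multiplies each number of a shift by 0.12 m and each number of a turn by 60 degrees. A row lasts 1/10 s, in which the tool goes at most 50 mm and 8.59 degrees, less where a joint would pass 70% of its speed; a pose out of reach is approached as far as the arm can. A call with a number of a shift or a turn outside -1 to 1 is refused whole. A call with a gripper value outside its range is refused whole. The fingers move at their own pace and stop on an object; "force" is the grip in N (left out, the last holds). Time passes only in rows, so rows that repeat a pose let the fingers close. It gives the time, the measured TCP pose, the force, the opening and the grip force at its end, in the units of the state.
- bot.get_state(): the state, without advancing time (a new reading comes with each control period).
- bot.snapshot(name): name is "scene" or "top" or "wrist"; returns the picture (384x512x3 uint8, blue, green, red); there is no depth.
- bot.camera_params(name): a dict with "K" (3x3 intrinsics, pixels), "k1" (the pictures are not rectified: a ray, as slopes to the right and down, at radius r is drawn at 1 + k1 r^2 times it, then the intrinsics apply), "R" (3x3) and "t" (3): a world point X has camera coordinates R X + t. Camera axes: x right, y down, z forward; pixel columns grow to the right and rows downward; lengths in mm; the calibration is good to about 2 mm. A picture is of the moment at which its call begins: read the wrist's pose just before it. camera_params takes no time and is no camera call; for the wrist camera it gives the pose at the moment of the call.
- bot.hand_in(): hands the job in; it is judged then, once.
The state is a dict: "t": time; "joint_positions": joint angles; "qd": joint speeds; "joint_torque": joint torques, N m; "tool_pos": TCP position; "eef_rot": TCP orientation; "wrist_force": force on the tool from outside, world axes, zero at the start; "moment": the same for the moment, N m; "gripper_width": opening from 0.0 (shut) to 1.0 (fully open); "grip_force": force on a finger pad.
Only numpy, scipy, OpenCV 4.12 (cv2) and the standard library are available. Lean on these libraries where they do the work, as an engineer would, in place of code of your own. Each camera call takes 0.05 s, during which the arm holds its last target. There are 200 camera calls.

TASK

Load the four-bucket centrifuge rotor so that it is balanced: stand one bottle in each bucket, the two white bottles with white caps facing each other straight across the hub and the two whitish foil-wrapped bottles with blue caps facing each other in the two buckets between them. Do not tip any of these bottles over, and leave the glass bottle of orange liquid that stands among them where it is: it is not for this run and is too wide for a bucket.

Things in the scene. Friction and masses are not known exactly. Their poses are not given: they have to be found in the camera images.
- white_bottle_a: One of two alike: all-white plastic bottle, matt white body and white ribbed screw cap; body 57 mm in diameter up to a height of about 95 mm, cap 46 mm in diameter from 97 to 118 mm; 118 mm high, 0.10 kg, shut. Stands upright on the worktop at the start. Origin at the centre of its underside, z up along the bottle; turning about z does not matter. Its match is white_bottle_b.
- white_bottle_b: One of two alike: all-white plastic bottle, matt white body and white ribbed screw cap; body 57 mm in diameter up to a height of about 95 mm, cap 46 mm in diameter from 97 to 118 mm; 118 mm high, 0.10 kg, shut. Stands upright on the worktop at the start. Origin at the centre of its underside, z up along the bottle; turning about z does not matter. Its match is white_bottle_a.
- foil_bottle_a: One of two alike: bottle wrapped in whitish foil, so its body looks white, with a blue screw cap; 53 mm in diameter, grasp width 53 mm at any height; 109 mm high, 0.17 kg, shut. Stands upright on the worktop at the start. Origin at the centre of its underside, z up along the bottle; turning about z does not matter. Its match is foil_bottle_b.
- foil_bottle_b: One of two alike: bottle wrapped in whitish foil, so its body looks white, with a blue screw cap; 53 mm in diameter, grasp width 53 mm at any height; 109 mm high, 0.17 kg, shut. Stands upright on the worktop at the start. Origin at the centre of its underside, z up along the bottle; turning about z does not matter. Its match is foil_bottle_a.
- orange_bottle: Clear glass bottle with orange liquid and a blue screw cap, 68 mm in diameter, 120 mm high, wider than a bucket; stands among the others and stays there. Origin at the centre of its underside, z up.
- rotor_stand: Grey stand fixed to the worktop, carrying a dark swing-out rotor, 240 mm across, with four aluminium buckets. Origin on the hub's axis at worktop height. Hub knob reaches 88 mm above the worktop; arms stay below the bucket rims. It turns against light friction (1.5 N at a bucket) and stays where left; buckets do not swing. Right of it a centrifuge, 270 mm high, begins at y = -0.13.
- bucket_0 (a point): Centre of a bucket's floor, 22 mm above the worktop, 80 mm from the hub's axis. Faces bucket 2 across the hub; neighbours are 1 and 3. Aluminium cup, black rubber floor, open on top: inner diameter 66 mm, flared to 72 mm at the mouth; outer 79 mm at the rim, which is 78 mm above the worktop (56 mm above the bucket's floor).
- bucket_1 (a point): Centre of a bucket's floor, 22 mm above the worktop, 80 mm from the hub's axis. Faces bucket 3 across the hub; neighbours are 2 and 0. Aluminium cup, black rubber floor, open on top: inner diameter 66 mm, flared to 72 mm at the mouth; outer 79 mm at the rim, which is 78 mm above the worktop (56 mm above the bucket's floor).
- bucket_2 (a point): Centre of a bucket's floor, 22 mm above the worktop, 80 mm from the hub's axis. Faces bucket 0 across the hub; neighbours are 3 and 1. Aluminium cup, black rubber floor, open on top: inner diameter 66 mm, flared to 72 mm at the mouth; outer 79 mm at the rim, which is 78 mm above the worktop (56 mm above the bucket's floor).
- bucket_3 (a point): Centre of a bucket's floor, 22 mm above the worktop, 80 mm from the hub's axis. Faces bucket 1 across the hub; neighbours are 0 and 2. Aluminium cup, black rubber floor, open on top: inner diameter 66 mm, flared to 72 mm at the mouth; outer 79 mm at the rim, which is 78 mm above the worktop (56 mm above the bucket's floor).

How it is judged (in metres and radians):
At the end, for the whole second after the job is handed in: The two white bottles stand in two buckets that face each other across the hub and the two foil-wrapped bottles in the other two, every one down on its bucket's floor (centre of its underside within 12 mm of the centre of the bucket's floor), upright (within 0.12 rad), released and at rest (((distance between white_bottle_a and bucket_0 below 0.012 m and distance between white_bottle_b and bucket_2 below 0.012 m) or (distance between white_bottle_a and bucket_1 below 0.012 m and distance between white_bottle_b and bucket_3 below 0.012 m) or (distance between white_bottle_a and bucket_2 below 0.012 m and distance between white_bottle_b and bucket_0 below 0.012 m) or (distance between white_bottle_a and bucket_3 below 0.012 m and distance between white_bottle_b and bucket_1 below 0.012 m)) and ((distance between foil_bottle_a and bucket_0 below 0.012 m and distance between foil_bottle_b and bucket_2 below 0.012 m) or (distance between foil_bottle_a and bucket_1 below 0.012 m and distance between foil_bottle_b and bucket_3 below 0.012 m) or (distance between foil_bottle_a and bucket_2 below 0.012 m and distance between foil_bottle_b and bucket_0 below 0.012 m) or (distance between foil_bottle_a and bucket_3 below 0.012 m and distance between foil_bottle_b and bucket_1 below 0.012 m)) and angle between each of white_bottle_a, white_bottle_b, foil_bottle_a, foil_bottle_b's own z axis and vertical below 0.12 rad and linear speed of each of white_bottle_a, white_bottle_b, foil_bottle_a, foil_bottle_b below 0.02 m/s and angular speed of each of white_bottle_a, white_bottle_b, foil_bottle_a, foil_bottle_b below 0.3 rad/s); the robot touches nothing.
It fails at once if the bottle of orange liquid is shifted by more than 30 mm (distance of orange_bottle from where it was at the start of the episode above 0.03 m).
It fails at once if one of the five bottles is tipped over (leans more than 0.8 rad) (angle between any of white_bottle_a, white_bottle_b, foil_bottle_a, foil_bottle_b, orange_bottle's own z axis and vertical above 0.8 rad).
It also fails if it takes over 88 s, if anything falls off the work surface, if the arm or the gripper's body presses on something with over 40 N, if the wrist force passes 120 N, or if a joint passes its speed limit or range.

## Working session

There is one attempt and no reset: what is moved stays moved. The work goes in short steps, Python scripts to look and compute and a tool call to move; the robot and the scene stay as the last step left them, time stands still between calls to the robot, and variables do not carry over. Pictures are saved under pics/ and viewed, at most 14 in all, crops included, and the job is handed in when it is done.

Besides the shell and the picture viewer there is one more tool, called after "Request:" by a JSON object that holds its "name" and its "arguments", one argument or row to a line. jog_arm: Moves the arm, as the interface text tells. Shifts and turns lie within -1 to 1; 1 stands for 0.12 m of shift or 60 degrees of turn. Its arguments: {"type":"object","properties":{"steps":{"type":"array"},"force":{"type":"number"}},"required":["steps"]}

```bash
mkdir -p pics; ls; python3 - <<'E'
from rig import bot
import cv2
s=bot.get_state();print(s)
for n in("scene","top"):
    cv2.imwrite(f"pics/{n}0.png",bot.snapshot(n));print(n,bot.camera_params(n))
E
```

```text
pics
{'t': 0.0, 'joint_positions': array([ 1.19379931,  0.68998525, -0.19452349,  1.56638421,  0.15729306,
        0.90247469, -0.21511611]), 'qd': array([ 0.00150589, -0.00166941,  0.00014061, -0.00114607, -0.00097428,
       -0.00037237, -0.00065691]), 'joint_torque': array([ 8.60150249e-04, -5.39605308e+01, -1.26594856e+00, -1.58545446e+01,
        9.10504052e-03,  9.49592708e-03, -5.04640502e-05]), 'tool_pos': array([ 249.2829325 , -572.41119604,  230.47278363]), 'eef_rot': array([-3.07377696e+00, -6.40502488e-01,  7.81855724e-04]), 'wrist_force': array([ 0.08357697, -0.13936736, -0.00536509]), 'moment': array([-0.00740094,  0.00585683,  0.02550502]), 'grip_force': 0.0, 'gripper_width': 0.99888880219826}
scene {'K': array([[448.47593592,   0.        , 257.85012663],
       [  0.        , 448.47593592, 186.03158016],
       [  0.        ,   0.        ,   1.        ]]), 'k1': -0.016702922126398935, 'R': array([[-0.84935989, -0.52727159, -0.0239259 ],
       [-0.25222884,  0.44528936, -0.8591263 ],
       [ 0.46364684, -0.72367262, -0.51120402]]), 't': array([562.94529839,  87.07587913, 756.21856821])}
top {'K': array([[461.34711044,   0.        , 261.17955025],
       [  0.        , 461.34711044, 202.886746  ],
       [  0.        ,   0.        ,   1.        ]]), 'k1': 0.05021380114755286, 'R': array([[ 0.02397762, -0.99963142,  0.01273157],
       [-0.99299562, -0.02528838, -0.11541318],
       [ 0.1156926 , -0.00987506, -0.99323598]]), 't': array([ 171.99064189,  556.41764404, 1163.36623615])}
```

View pics/scene0.png

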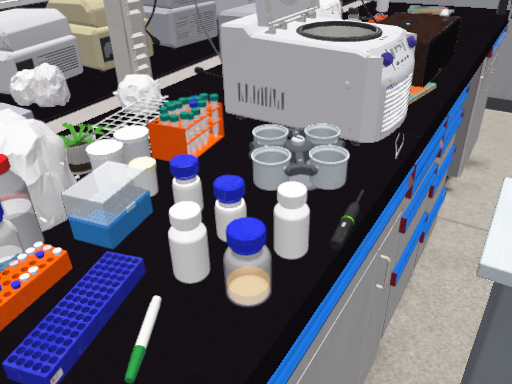

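View pics/top0.png

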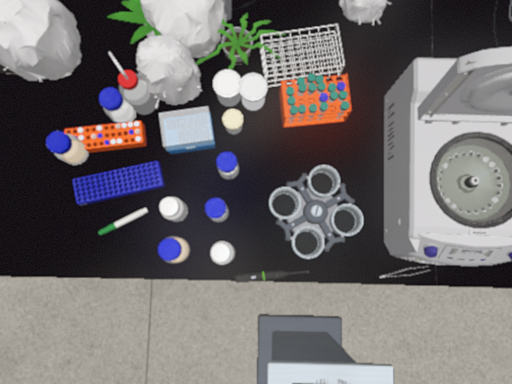

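```bash
cat > h.py <<'E'
import numpy as np,cv2
from rig import bot
from scipy.spatial.transform import Rotation as Rn
def ray(p,uv):
    """slopes undistorted -> camera centre, world direction"""
    K,k=p["K"],p["k1"]
    d=np.array([(uv[0]-K[0,2])/K[0,0],(uv[1]-K[1,2])/K[1,1]]); q=d.copy()
    for _ in range(20): q=d/(1+k*(q@q))
    R=np.array(p["R"]); return -R.T@p["t"], R.T@np.array([q[0],q[1],1])
def onz(p,uv,z):
    c,d=ray(p,uv); return c+d*(z-c[2])/d[2]
def pix(p,X):
    c=p["R"]@np.array(X,float)+p["t"]; q=c[:2]/c[2]; q=q*(1+p["k1"]*(q@q))
    return p["K"][:2,:2]@q+p["K"][:2,2]
def rel(target,rot=None):
    """scaled jog numbers from present measured pose to target TCP"""
    s=bot.get_state(); R=Rn.from_rotvec(s["eef_rot"])
    return np.round(R.inv().apply(np.array(target)-s["tool_pos"])/120,3)
E
python3 - <<'E'
from h import *
im=cv2.imread("pics/top0.png"); p=bot.camera_params("top")
x0,y0=150,140
c=cv2.resize(im[140:275,150:372],None,fx=3.5,fy=3.5,interpolation=cv2.INTER_CUBIC)
cv2.imwrite("pics/crop0.png",c)
hsv=cv2.cvtColor(im,cv2.COLOR_BGR2HSV)
m=cv2.inRange(hsv,(110,120,80),(130,255,255))
n,l,st,ce=cv2.connectedComponentsWithStats(m)
for s,q in zip(st,ce):
    if 100<s[4]<2000 and q[1]<275: print("blue",s,q.round(1),onz(p,q,105).round(0))
m=cv2.inRange(hsv,(0,0,185),(179,40,255))
n,l,st,ce=cv2.connectedComponentsWithStats(m)
for s,q in zip(st,ce):
    if 60<s[4]<2000 and 140<q[1]<275 and q[0]<370: print("white",s,q.round(1),onz(p,q,118).round(0))
print(onz(p,(316,211),88))
E
```

```text
blue [ 98  86  24  24 443] [109.7  98. ] [794. 566. 105.]
blue [ 45 130  26  23 464] [ 57.5 141.8] [680. 684. 105.]
blue [215 151  23  21 365] [226.  160.8] [645. 275. 105.]
blue [204 197  22  21 375] [214.5 207. ] [530. 299. 105.]
blue [157 238  24  23 427] [168.2 248.8] [427. 406. 105.]
white [270 187  31  32 159] [286.4 203.8] [541. 126. 118.]
white [160 197  23  22 381] [170.5 207.2] [526. 403. 118.]
white [343 204  20  29  65] [355.8 214.5] [520. -41. 118.]
white [114 208  33  19 172] [130.  217.1] [500. 497. 118.]
white [332 208  19  28  61] [337.4 223.6] [497.   3. 118.]
white [292 225  32  34 180] [308.  239.8] [456.  73. 118.]
white [176 240  10  20  61] [181.4 250.4] [424. 372. 118.]
white [211 242  22  22 387] [221.5 252.5] [421. 278. 118.]
[528.7045314   50.84265973  88.        ]
```

View pics/crop0.png

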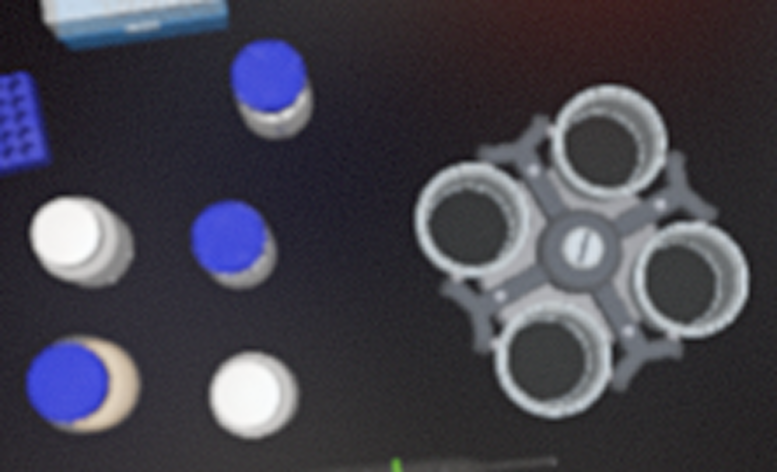

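The top view shows white caps at about (171,207) and (222,252), foil caps at (226,161) and (215,207), orange at (168,249), and the rotor hub at (316,211) with four bucket rims around it. I'll raise the arm first to clear the centrifuge, then swing across.

Request:
{"name": "jog_arm", "arguments": {
  "steps": [
    [0,0,-0.5,0,0,0,1],
    [0,0,-1,0,0,0,1],
    [0,0,-1,0,0,0,1]
  ]
}}

```text
t: 0.4
tool_pos: [250.7, -574.6, 356.1]
eef_rot: [3.069, 0.639, 0.004]
wrist_force: [-0.2, 0.8, -0.8]
gripper_width: 1.0
grip_force: 0.0
```

Request:
{"name": "jog_arm", "arguments": {
  "steps": [
    [0.25,-0.25,0,0,0,0,1],
    [0.5,-0.5,0,0,0,0,1],
    [0.75,-0.75,0,0,0,0,1],
    [1,-1,0,0,0,0,1]
  ]
}}

```text
t: 0.8
tool_pos: [311.9, -413.2, 351.0]
eef_rot: [-3.075, -0.64, 0.0]
wrist_force: [0.6, -1.2, 0.3]
gripper_width: 1.0
grip_force: 0.0
```

```bash
python3 - <<'E'
from h import *
s=bot.get_state();print(s["t"],s["tool_pos"],s["joint_positions"].round(2)); print(Rn.from_rotvec(s["eef_rot"]).as_matrix().round(3))
p=bot.camera_params("top")
b=[onz(p,u,78) for u in((284.6,202.9),(324,180.3),(347.4,219.7),(308,242.6))]
print(np.round(b),np.mean(b,0),[np.linalg.norm((q-np.mean(b,0))) for q in b])
E
```

```text
0.8 [ 311.85540101 -413.21329614  351.01473491] [ 0.99  0.41 -0.24  1.71  0.11  1.04 -0.44]
[[ 0.917  0.399 -0.   ]
 [ 0.399 -0.917  0.001]
 [-0.    -0.001 -1.   ]]
[[548. 128.  78.]
 [607.  30.  78.]
 [510. -28.  78.]
 [451.  68.  78.]] [529.12200993  49.57371532  78.        ] [np.float64(80.56372107948341), np.float64(80.64017064153765), np.float64(80.30303542744704), np.float64(80.36055784851303)]
```

Request:
{"name": "jog_arm", "arguments": {
  "steps": [
    [0.3,-0.3,0,0,0,0,1],
    [0.6,-0.6,0,0,0,0,1],
    [0.9,-0.9,0,0,0,0,1],
    [1,-1,0,0,0,0,1]
  ]
}}

```text
t: 1.2
tool_pos: [375.3, -251.8, 351.4]
eef_rot: [-3.071, -0.652, -0.002]
wrist_force: [-0.1, -1.5, 0.7]
gripper_width: 0.999
grip_force: 0.0
```

Request:
{"name": "jog_arm", "arguments": {
  "steps": [
    [0.3,-0.3,0,0,0,0,1],
    [0.6,-0.6,0,0,0,0,1],
    [0.9,-0.9,0,0,0,0,1],
    [1,-1,0,0,0,0,1]
  ]
}}

```text
t: 1.6
tool_pos: [437.1, -93.8, 351.4]
eef_rot: [-3.071, -0.652, -0.002]
wrist_force: [1.1, -0.0, 0.6]
gripper_width: 1.003
grip_force: 0.0
```

Request:
{"name": "jog_arm", "arguments": {
  "steps": [
    [0.15,-0.35,0,0,0,0,1],
    [0.3,-0.7,0,0,0,0,1],
    [0.44,-1,0,0,0,0,1]
  ]
}}

```text
t: 1.9
tool_pos: [435.7, 34.1, 351.1]
eef_rot: [-3.075, -0.642, 0.001]
wrist_force: [1.5, 0.1, -0.1]
gripper_width: 1.002
grip_force: 0.0
```

Request:
{"name": "jog_arm", "arguments": {
  "steps": [
    [0.15,-0.35,0,0,0,0,1],
    [0.3,-0.7,0,0,0,0,1],
    [0.44,-1,0,0,0,0,1]
  ]
}}

```text
t: 2.2
tool_pos: [436.1, 165.3, 351.1]
eef_rot: [-3.075, -0.643, 0.001]
wrist_force: [0.6, 0.8, 0.1]
gripper_width: 0.998
grip_force: 0.0
```

Request:
{"name": "jog_arm", "arguments": {
  "steps": [
    [0.12,-0.3,0,0,0,0,1],
    [0.25,-0.6,0,0,0,0,1],
    [0.36,-0.9,0,0,0,0,1],
    [0.36,-0.9,0,0,0,0,1]
  ]
}}

```text
t: 2.6
tool_pos: [431.2, 285.7, 351.1]
eef_rot: [-3.068, -0.654, 0.001]
wrist_force: [-0.6, -0.3, 0.2]
gripper_width: 1.001
grip_force: 0.0
```

```bash
python3 - <<'E'
from h import *
s=bot.get_state();print(s["t"],s["tool_pos"],s["joint_positions"].round(2))
p=bot.camera_params("wrist");im=bot.snapshot("wrist");cv2.imwrite("pics/w1.png",im)
for n,X in dict(W1=(526,403,118),W2=(421,278,118),F1=(645,275,109),F2=(530,299,109),O=(427,406,120)).items(): print(n,pix(p,X).round())
print(rel((421,278,64)),p["k1"],(-p["R"].T@p["t"]).round())
E
```

```text
2.6 [431.20928591 285.70783653 351.10102257] [-0.38  0.43 -0.44  1.7   0.2   1.05 -2.04]
W1 [194.  34.]
W2 [262. 170.]
F1 [354. -22.]
F2 [285.  72.]
O [160. 120.]
[-9.60e-02 -2.00e-03  2.39e+00] -0.07278429535639915 [509. 319. 493.]
```

View pics/w1.png

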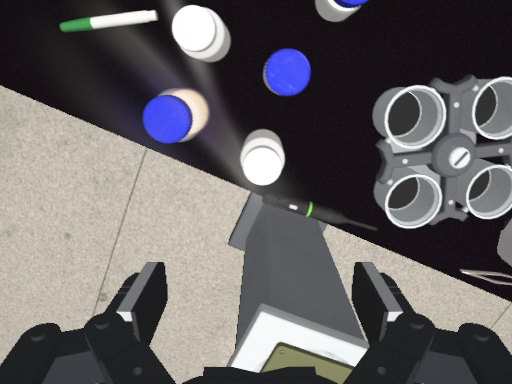

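The wrist picture shows the W2 cap at (264,165), the W1 cap at (195,30), the F2 cap at (287,72), and orange at (167,119). All of these are within a few pixels of the prediction. I'll refine the positions from this view.

```bash
python3 - <<'E'
from h import *
p=bot.camera_params("wrist");im=cv2.imread("pics/w1.png");hsv=cv2.cvtColor(im,cv2.COLOR_BGR2HSV)
for nm,lo,hi,z in(("white",(0,0,215),(179,30,255),118),("blue",(110,120,80),(130,255,255),107)):
    n,l,st,ce=cv2.connectedComponentsWithStats(cv2.inRange(hsv,lo,hi))
    for i,(s,q) in enumerate(zip(st,ce)):
        if 600<s[4]<4000 and s[1]<180 and s[0]<370: print(nm,s,q.round(1),onz(p,q,z).round(1))
print([onz(p,u,118).round(1) for u in((264,165),(195,30))],onz(p,(287,70),109),onz(p,(460,157),88))
E
```

```text
white [ 172    5   52   53 1976] [197.2  30.2] [531.7 396.5 118. ]
white [ 90  11  66  16 638] [122.7  18.2] [512.6 473.  118. ]
white [ 241  138   43   47 1514] [262.  161.3] [431.1 277.9 118. ]
blue [ 265   48   46   48 1754] [287.7  71.5] [532.8 292.3 107. ]
blue [ 142   95   50   49 1906] [166.3 118.8] [430.1 398.1 107. ]
[array([428. , 274.1, 118. ]), array([531. , 398.7, 118. ])] [533.84515765 293.73814374 109.        ] [533.60620102  46.25564726  88.        ]
```

Request:
{"name": "jog_arm", "arguments": {
  "steps": [
    [-0.08,0.055,0.35,0,0,0,1],
    [-0.08,0.055,0.7,0,0,0,1],
    [-0.08,0.055,1,0,0,0,1]
  ]
}}

```text
t: 2.95
tool_pos: [427.1, 266.8, 229.7]
eef_rot: [3.074, 0.637, -0.001]
wrist_force: [0.7, -0.3, 0.8]
gripper_width: 0.997
grip_force: 0.0
```

Request:
{"name": "jog_arm", "arguments": {
  "steps": [
    [0,0,0.3,0,0,0,1],
    [0,0,0.6,0,0,0,1],
    [0,0,0.8,0,0,0,1],
    [0,0,0.8,0,0,0,1]
  ]
}}

```text
t: 3.35
tool_pos: [425.7, 266.3, 132.6]
eef_rot: [3.072, 0.638, -0.01]
wrist_force: [-0.3, -0.8, 0.7]
gripper_width: 1.0
grip_force: 0.0
```

```bash
python3 - <<'E'
from h import *
s=bot.get_state();print(s["t"],s["tool_pos"]);p=bot.camera_params("wrist")
im=bot.snapshot("wrist");cv2.imwrite("pics/w2.png",im);print(pix(p,(425,276,118)),rel((425,276,64)))
E
```

```text
3.35 [425.68503082 266.3414626  132.64255355]
[240.9701032  245.35021473] [ 0.018 -0.072  0.586]
```

View pics/w2.png

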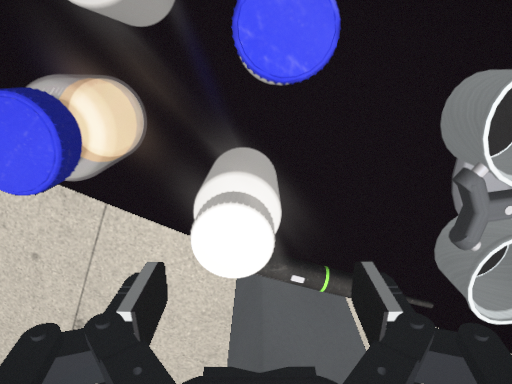

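The cap top of W2 is centred at about (233,240), slightly left of the midline between the fingers (column 260).

```bash
python3 - <<'E'
from h import *
s=bot.get_state();print(s["tool_pos"],s["eef_rot"]);p=bot.camera_params("wrist")
a=onz(p,(233,240),118);print(a,rel((a[0],a[1],64)),rel((424,278,64)))
E
```

```text
[426.64519253 267.46441557 134.36433365] [ 3.07341969  0.63841494 -0.00488292]
[426.38710489 281.99064645 118.        ] [ 0.048 -0.113  0.586] [ 0.017 -0.09   0.586]
```

Request:
{"name": "jog_arm", "arguments": {
  "steps": [
    [0.033,-0.1,0,0,0,0,1],
    [0.033,-0.1,0.3,0,0,0,1],
    [0.033,-0.1,0.58,0,0,0,1],
    [0.033,-0.1,0.58,0,0,0,1],
    [0.033,-0.1,0.58,0,0,0,0],
    [0.033,-0.1,0.58,0,0,0,0],
    [0.033,-0.1,0.58,0,0,0,0],
    [0.033,-0.1,0.58,0,0,0,0]
  ],
  "force": 40
}}

```text
t: 4.2
tool_pos: [427.5, 283.2, 68.2]
eef_rot: [-3.073, -0.64, -0.007]
wrist_force: [-0.0, -0.5, 7.5]
gripper_width: 0.635
grip_force: 40.7
```

Request:
{"name": "jog_arm", "arguments": {
  "steps": [
    [0,0,0,0,0,0,0],
    [0,0,0,0,0,0,0],
    [0,0,0,0,0,0,0]
  ]
}}

```text
t: 4.5
tool_pos: [427.5, 283.2, 68.3]
eef_rot: [-3.073, -0.64, -0.007]
wrist_force: [-0.8, -0.2, 5.8]
gripper_width: 0.637
grip_force: 40.7
```

Request:
{"name": "jog_arm", "arguments": {
  "steps": [
    [0,0,-0.1,0,0,0,0],
    [0,0,-0.4,0,0,0,0],
    [0,0,-0.75,0,0,0,0],
    [0,0,-1,0,0,0,0]
  ],
  "force": 60
}}

```text
t: 4.9
tool_pos: [426.5, 282.4, 189.5]
eef_rot: [-3.074, -0.64, -0.005]
wrist_force: [0.5, 0.8, -0.9]
gripper_width: 0.621
grip_force: 63.5
```

Request:
{"name": "jog_arm", "arguments": {
  "steps": [
    [-0.04,0.25,-0.15,0,0,0,0],
    [-0.08,0.5,-0.3,0,0,0,0],
    [-0.12,0.8,-0.3,0,0,0,0],
    [-0.15,1,-0.3,0,0,0,0]
  ]
}}

```text
t: 5.3
tool_pos: [458.3, 161.9, 223.9]
eef_rot: [3.075, 0.637, 0.004]
wrist_force: [0.5, -1.0, -1.7]
gripper_width: 0.625
grip_force: 63.5
```

Request:
{"name": "jog_arm", "arguments": {
  "steps": [
    [-0.04,0.3,0,0,0,0,0],
    [-0.08,0.6,0,0,0,0,0],
    [-0.12,0.85,0,0,0,0,0],
    [-0.15,1,0,0,0,0,0]
  ]
}}

```text
t: 5.7
tool_pos: [489.2, 44.2, 223.2]
eef_rot: [3.075, 0.634, 0.002]
wrist_force: [0.1, 0.2, -0.7]
gripper_width: 0.626
grip_force: 63.5
```

Request:
{"name": "jog_arm", "arguments": {
  "steps": [
    [-0.04,0.2,0,0,0,0,0],
    [-0.08,0.45,0,0,0,0,0],
    [-0.1,0.6,0,0,0,0,0],
    [-0.1,0.65,0,0,0,0,0],
    [-0.1,0.65,0,0,0,0,0]
  ]
}}

```text
t: 6.2
tool_pos: [509.2, -29.2, 222.7]
eef_rot: [3.076, 0.638, 0.002]
wrist_force: [-0.5, 1.7, -0.9]
gripper_width: 0.622
grip_force: 63.5
```

```bash
python3 - <<'E'
from h import *
p=bot.camera_params("wrist");s=bot.get_state();im=bot.snapshot("wrist");cv2.imwrite("pics/w3.png",im)
print(s["t"],s["tool_pos"],s["eef_rot"],s["wrist_force"],pix(p,(510,-28,78)),rel((510,-28,200)))
E
```

```text
6.2 [509.19198075 -29.24440806 222.68478668] [3.07572771e+00 6.38077541e-01 2.11798165e-03] [-0.47238454  1.6877095  -0.90625555] [257.67670993 179.92400927] [0.008 0.004 0.188]
```

View pics/w3.png

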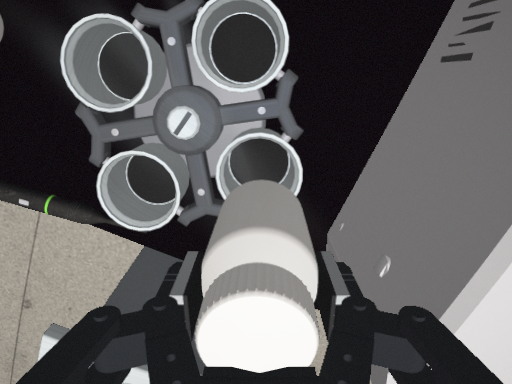

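Rims are at about (107,62), (240,43), (259,174) and (139,190), and the held bottle looks upright. I'll compute the offset.

```bash
python3 - <<'E'
from h import *
p=bot.camera_params("wrist");s=bot.get_state();T=s["tool_pos"];print(T)
b=np.array([onz(p,u,78) for u in((107,62),(240,43),(259,174),(139,190))]);print(b.round(1),b.mean(0).round(1),np.linalg.norm(b-b.mean(0),axis=1).round(1),onz(p,(183,122),88))
zb=T[2]-68
th=np.linspace(0,6.28,60)
for z,r in((zb,28.5),(zb+118,23)):
    q=np.array([pix(p,(T[0]+r*np.cos(t),T[1]+r*np.sin(t),z)) for t in th]);print(z,q.min(0),q.max(0),q[q[:,1].argmin()])
E
```

```text
[508.94399628 -27.97014396 222.51984923]
[[553.2 127.6  78. ]
 [608.8  31.9  78. ]
 [515.3 -25.5  78. ]
 [457.5  69.5  78. ]] [533.7  50.9  78. ] [79.2 77.5 78.6 78.5] [533.51804429  50.9106634   88.        ]
154.5198492330592 [216.85314699 172.79609867] [300.26047899 250.28613851] [257.92176546 172.79609867]
272.5198492330592 [192.35298966 284.09134719] [323.65350732 386.70127716] [256.88301644 284.09134719]
```

Request:
{"name": "jog_arm", "arguments": {
  "steps": [
    [0.075,0,0.2,0,0,0,0],
    [0.075,0,0.4,0,0,0,0],
    [0.075,0,0.55,0,0,0,0],
    [0.075,0,0.55,0,0,0,0],
    [0.075,0,0.55,0,0,0,0]
  ]
}}

```text
t: 6.75
tool_pos: [517.2, -23.7, 156.2]
eef_rot: [-3.074, -0.644, -0.0]
wrist_force: [1.0, 0.2, -1.6]
gripper_width: 0.627
grip_force: 63.5
```

```bash
python3 - <<'E'
from h import *
p=bot.camera_params("wrist");s=bot.get_state();im=bot.snapshot("wrist");cv2.imwrite("pics/w4.png",im[100:384,130:400].repeat(2,0).repeat(2,1))
print(s["t"],s["tool_pos"],s["eef_rot"],s["wrist_force"])
E
```

```text
6.75 [517.24138976 -23.66000941 156.22580017] [-3.07423419e+00 -6.44032999e-01 -3.44480404e-04] [ 0.95463894  0.18083845 -1.6430086 ]
```

View pics/w4.png

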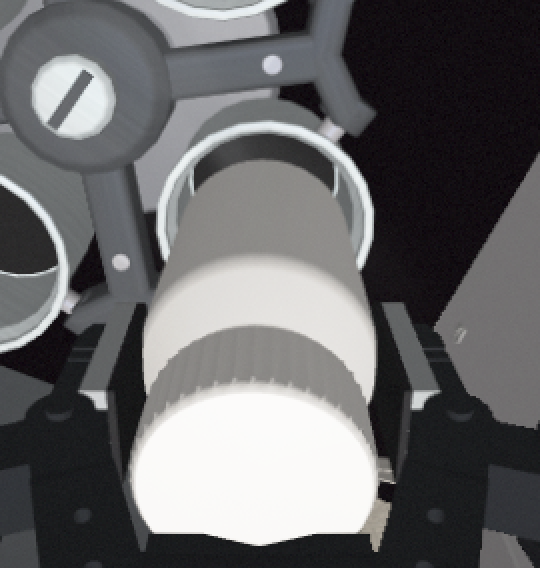

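```bash
python3 - <<'E'
from h import *
p=bot.camera_params("wrist");s=bot.get_state();T=s["tool_pos"];th=np.linspace(0,6.28,90)
C=lambda x,y,z,r:np.array([pix(p,(x+r*np.cos(t),y+r*np.sin(t),z)) for t in th])
R=Rn.from_rotvec(s["eef_rot"]).as_matrix()
# rim: find centre matching row-top 160.5 and columns 209..317
from scipy.optimize import fsolve
def f(v,z,r,top,col):
    q=C(v[0],v[1],z,r); return [q[:,1].min()-top,(q[:,0].min()+q[:,0].max())/2-col]
rim=fsolve(f,T[:2],(78,39.5,160.5,263)); bot_=fsolve(f,T[:2],(T[2]-68,28.5,180,261.5))
print(T,rim,bot_,R[:2,:2].T@(rim-bot_))
E
```

```text
[517.75242487 -23.94133738 156.68883761] [514.25230589 -28.97318391] [514.07674272 -27.77716669] [-0.31856934  1.16610163]
```

Bottle and bucket are aligned to about 1 mm, so I'll lower it.

Request:
{"name": "jog_arm", "arguments": {
  "steps": [
    [0,0.01,0.15,0,0,0,0],
    [0,0.01,0.3,0,0,0,0],
    [0,0.01,0.43,0,0,0,0],
    [0,0.01,0.5,0,0,0,0],
    [0,0.01,0.54,0,0,0,0],
    [0,0.01,0.54,0,0,0,0]
  ]
}}

```text
t: 7.4
tool_pos: [518.1, -26.1, 91.2]
eef_rot: [3.075, 0.641, 0.001]
wrist_force: [0.6, 0.0, -1.1]
gripper_width: 0.624
grip_force: 63.5
```

Request:
{"name": "jog_arm", "arguments": {
  "steps": [
    [0,0,0.02,0,0,0,0],
    [0,0,0.03,0,0,0,0],
    [0,0,0.03,0,0,0,0]
  ]
}}

```text
t: 7.7
tool_pos: [519.5, -26.1, 90.4]
eef_rot: [3.074, 0.641, 0.007]
wrist_force: [-2.3, -0.2, 21.1]
gripper_width: 0.628
grip_force: 65.9
```

Contact with the floor. I'll back off a touch, open, rise, and go on to W1.

Request:
{"name": "jog_arm", "arguments": {
  "steps": [
    [0,0,-0.015,0,0,0,0],
    [0,0,-0.015,0,0,0,1],
    [0,0,-0.015,0,0,0,1],
    [0,0,-0.015,0,0,0,1],
    [0,0,-0.015,0,0,0,1],
    [0,0,-0.4,0,0,0,1],
    [0,0,-0.8,0,0,0,1],
    [0,0,-1,0,0,0,1]
  ]
}}

```text
t: 8.5
tool_pos: [519.1, -25.8, 210.3]
eef_rot: [3.075, 0.641, 0.006]
wrist_force: [0.2, -0.2, 0.2]
gripper_width: 0.996
grip_force: 0.0
```

```bash
python3 - <<'E'
from h import *
p=bot.camera_params("wrist");s=bot.get_state();im=bot.snapshot("wrist");cv2.imwrite("pics/w5.png",im)
print(s["t"],s["tool_pos"],s["eef_rot"],s["wrist_force"],s["gripper_width"])
print(rel((526,403,240)),rel((529,400,240)))
E
```

```text
8.5 [519.0904102  -25.83568494 210.33559996] [3.07530832 0.64084383 0.0064755 ] [ 0.22329351 -0.21599222  0.24483151] 0.9955542027914932
[ 1.468 -3.258 -0.225] [ 1.481 -3.225 -0.224]
```

View pics/w5.png

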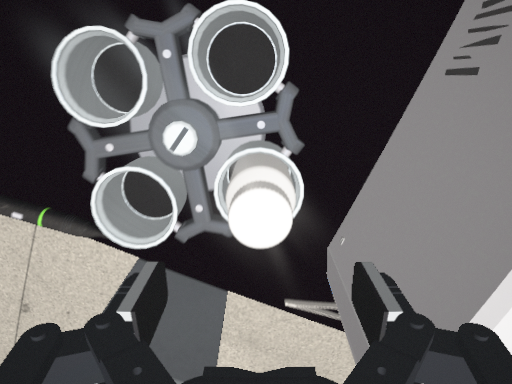

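The white bottle stands centred in its bucket (cap at (260,222), rim around (260,190)). Next is W1.

Request:
{"name": "jog_arm", "arguments": {
  "steps": [
    [0.12,-0.3,-0.1,0,0,0,1],
    [0.25,-0.6,-0.2,0,0,0,1],
    [0.37,-0.85,-0.2,0,0,0,1]
  ]
}}

```text
t: 8.85
tool_pos: [518.2, 87.2, 232.5]
eef_rot: [-3.075, -0.641, -0.004]
wrist_force: [0.1, -1.4, -0.3]
gripper_width: 1.001
grip_force: 0.0
```

Request:
{"name": "jog_arm", "arguments": {
  "steps": [
    [0.12,-0.3,0,0,0,0,1],
    [0.25,-0.6,0,0,0,0,1],
    [0.37,-0.85,0,0,0,0,1]
  ]
}}

```text
t: 9.15
tool_pos: [516.9, 198.5, 230.9]
eef_rot: [-3.075, -0.643, 0.001]
wrist_force: [0.1, 0.0, -0.3]
gripper_width: 0.999
grip_force: 0.0
```

Request:
{"name": "jog_arm", "arguments": {
  "steps": [
    [0.12,-0.3,0,0,0,0,1],
    [0.25,-0.6,0,0,0,0,1],
    [0.37,-0.85,0,0,0,0,1]
  ]
}}

```text
t: 9.45
tool_pos: [516.8, 309.8, 230.7]
eef_rot: [-3.075, -0.643, 0.001]
wrist_force: [1.2, -0.1, 1.2]
gripper_width: 0.998
grip_force: 0.0
```

Request:
{"name": "jog_arm", "arguments": {
  "steps": [
    [0.12,-0.25,0,0,0,0,1],
    [0.25,-0.5,0,0,0,0,1],
    [0.32,-0.69,0,0,0,0,1],
    [0.32,-0.69,0,0,0,0,1],
    [0.32,-0.69,0,0,0,0,1]
  ]
}}

```text
t: 9.95
tool_pos: [519.3, 398.5, 230.4]
eef_rot: [3.074, 0.642, -0.002]
wrist_force: [0.6, -0.2, 0.1]
gripper_width: 1.001
grip_force: 0.0
```

```bash
cat >> h.py <<'E'
def caps(im,p,kind):
    hsv=cv2.cvtColor(im,cv2.COLOR_BGR2HSV)
    lo,hi,z=((0,0,215),(179,30,255),118) if kind=="w" else ((110,120,60),(130,255,255),109)
    cs,_=cv2.findContours(cv2.inRange(hsv,lo,hi),0,2)
    for c in cs:
        if cv2.contourArea(c)>1200 and cv2.boundingRect(c)[1]<250:
            (u,v),r=cv2.minEnclosingCircle(c); print(kind,round(u),round(v),round(r),onz(p,(u,v),z).round(1))
E
python3 - <<'E'
from h import *
p=bot.camera_params("wrist");s=bot.get_state();im=bot.snapshot("wrist");cv2.imwrite("pics/w6.png",im)
print(s["t"],s["tool_pos"],s["joint_positions"].round(2),pix(p,(529,401,118)))
caps(im,p,"w");caps(im,p,"b");print(rel((529,401,132)))
E
```

```text
9.95 [519.29604262 398.45752075 230.35535962] [-0.52  0.75 -0.39  1.46  0.32  1.   -2.15] [260.42469439 180.51572794]
w 198 308 88 [391.7 404.9 118. ]
w 43 278 96 [363.1 548.3 118. ]
w 254 166 35 [538.  410.1 118. ]
b 216 272 31 [430.1 401.8 109. ]
b 366 215 31 [534.9 303.3 109. ]
b 457 107 36 [645.  281.3 109. ]
b 137 27 123 [598.3 529.8 109. ]
[ 0.083 -0.     0.821]
```

Request:
{"name": "jog_arm", "arguments": {
  "steps": [
    [0.05,-0.03,0.3,0,0,0,1],
    [0.09,-0.03,0.6,0,0,0,1],
    [0.09,-0.03,0.8,0,0,0,1],
    [0.09,-0.03,0.8,0,0,0,1]
  ]
}}

```text
t: 10.4
tool_pos: [527.1, 402.0, 131.4]
eef_rot: [3.07, 0.637, -0.011]
wrist_force: [-0.0, -0.8, -1.3]
gripper_width: 1.001
grip_force: 0.0
```

```bash
python3 - <<'E'
from h import *
p=bot.camera_params("wrist");s=bot.get_state();im=bot.snapshot("wrist");cv2.imwrite("pics/w7.png",im)
print(s["t"],s["tool_pos"]);caps(im,p,"w");print(pix(p,(530,403,118)))
E
```

```text
10.4 [527.05439537 401.99728467 131.3517381 ]
w 251 238 42 [533.  408.8 118. ]
w 252 210 43 [547.7 414.3 118. ]
w 110 149 54 [549.6 488.7 118. ]
[258.74649833 246.71983678]
```

View pics/w7.png

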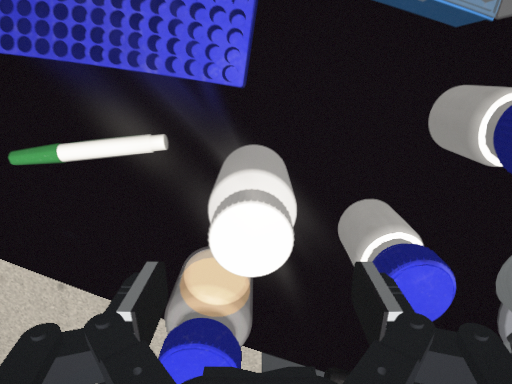

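The W1 cap is centred at about (251,235), between the fingers, and orange is clear of both. I'll nudge over and grasp.

Request:
{"name": "jog_arm", "arguments": {
  "steps": [
    [0.04,-0.025,0,0,0,0,1],
    [0.04,-0.025,0.3,0,0,0,1],
    [0.04,-0.025,0.56,0,0,0,1],
    [0.04,-0.025,0.56,0,0,0,1],
    [0.04,-0.025,0.56,0,0,0,0],
    [0.04,-0.025,0.56,0,0,0,0],
    [0.04,-0.025,0.56,0,0,0,0],
    [0.04,-0.025,0.56,0,0,0,0]
  ],
  "force": 60
}}

```text
t: 11.25
tool_pos: [533.5, 412.5, 71.7]
eef_rot: [-3.073, -0.639, -0.008]
wrist_force: [-1.0, -1.5, 6.8]
gripper_width: 0.619
grip_force: 61.3
```

Request:
{"name": "jog_arm", "arguments": {
  "steps": [
    [0,0,0,0,0,0,0],
    [0,0,0,0,0,0,0]
  ]
}}

```text
t: 11.45
tool_pos: [533.5, 412.5, 71.7]
eef_rot: [-3.073, -0.639, -0.008]
wrist_force: [0.1, -1.8, 7.2]
gripper_width: 0.614
grip_force: 61.4
```

Request:
{"name": "jog_arm", "arguments": {
  "steps": [
    [0,0,-0.1,0,0,0,0],
    [0,0,-0.4,0,0,0,0],
    [0,0,-0.75,0,0,0,0],
    [0,0,-1,0,0,0,0]
  ]
}}

```text
t: 11.85
tool_pos: [532.2, 412.1, 192.6]
eef_rot: [-3.073, -0.64, -0.006]
wrist_force: [1.4, 0.6, -1.1]
gripper_width: 0.617
grip_force: 63.1
```

Request:
{"name": "jog_arm", "arguments": {
  "steps": [
    [0,0,-0.28,0,0,0,0],
    [-0.06,0.2,-0.28,0,0,0,0],
    [-0.17,0.5,-0.28,0,0,0,0],
    [-0.27,0.8,-0.28,0,0,0,0]
  ]
}}

```text
t: 12.25
tool_pos: [540.0, 309.7, 223.7]
eef_rot: [-3.074, -0.643, -0.004]
wrist_force: [1.1, -0.6, -0.4]
gripper_width: 0.616
grip_force: 63.1
```

Request:
{"name": "jog_arm", "arguments": {
  "steps": [
    [-0.1,0.3,0,0,0,0,0],
    [-0.2,0.6,0,0,0,0,0],
    [-0.3,0.9,0,0,0,0,0]
  ]
}}

```text
t: 12.55
tool_pos: [550.5, 195.4, 223.5]
eef_rot: [-3.075, -0.641, -0.004]
wrist_force: [-0.2, -0.1, -0.9]
gripper_width: 0.619
grip_force: 63.1
```

Request:
{"name": "jog_arm", "arguments": {
  "steps": [
    [-0.1,0.25,0.2,0,0,0,0],
    [-0.18,0.45,0.4,0,0,0,0],
    [-0.2,0.52,0.45,0,0,0,0],
    [-0.2,0.52,0.45,0,0,0,0],
    [-0.2,0.52,0.45,0,0,0,0]
  ]
}}

```text
t: 13.05
tool_pos: [554.0, 132.6, 169.3]
eef_rot: [-3.073, -0.643, -0.005]
wrist_force: [-0.3, 0.3, -0.6]
gripper_width: 0.62
grip_force: 63.1
```

```bash
python3 - <<'E'
from h import *
p=bot.camera_params("wrist");s=bot.get_state();im=bot.snapshot("wrist");cv2.imwrite("pics/w8.png",im[0:384,100:450].repeat(2,0).repeat(2,1)[:, :700][:600])
cv2.imwrite("pics/w8f.png",im)
print(s["t"],s["tool_pos"],s["eef_rot"],s["wrist_force"])
E
```

```text
13.05 [553.99952461 132.57580782 169.27477051] [-3.0727496  -0.64308639 -0.0050837 ] [-0.28508126  0.28530732 -0.58502109]
```

View pics/w8.png

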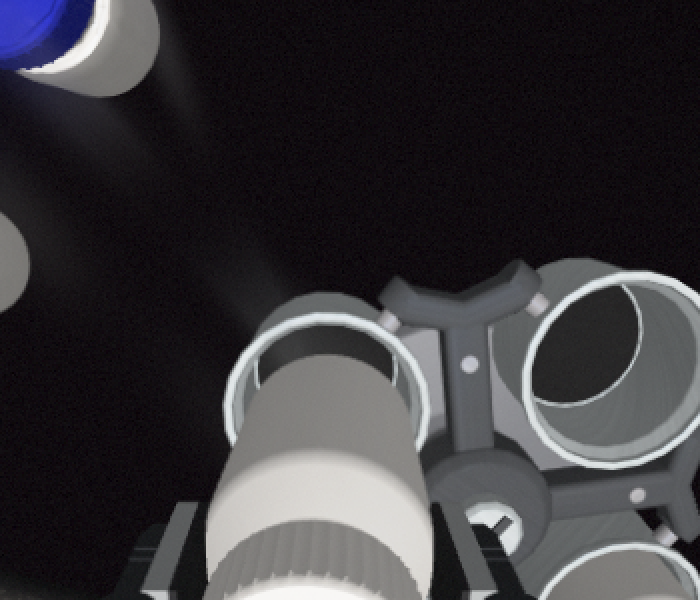

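Rim spans crop columns 223–431 with its top at row 313, and the bottle's far bottom edge is at (327,354).

```bash
cat >> h.py <<'E'
from scipy.optimize import fsolve
def offs(rimtop,rimcol,btop,bcol,h,r):
    """tool-frame mm from held bottle's bottom to bucket"""
    p=bot.camera_params("wrist");s=bot.get_state();T=s["tool_pos"];th=np.linspace(0,6.28,90)
    C=lambda x,y,z,r:np.array([pix(p,(x+r*np.cos(t),y+r*np.sin(t),z)) for t in th])
    def f(v,z,r,top,col):
        q=C(v[0],v[1],z,r); return [q[:,1].min()-top,(q[:,0].min()+q[:,0].max())/2-col]
    a=fsolve(f,T[:2],(78,39.5,rimtop,rimcol)); b=fsolve(f,T[:2],(T[2]-h,r,btop,bcol))
    print("TCP",T.round(1),"rim",a.round(1),"bottle",b.round(1),"offset tool",(Rn.from_rotvec(s["eef_rot"]).as_matrix()[:2,:2].T@(a-b)).round(1))
E
python3 -c "
from h import *
offs(156.5,263.5,177,263.7,71.7,28.5)"
```

```text
TCP [554.  133.  169.4] rim [550.9 127.8] bottle [552.  128.4] offset tool [-1.3  0.1]
```

Request:
{"name": "jog_arm", "arguments": {
  "steps": [
    [-0.01,0,0.15,0,0,0,0],
    [-0.01,0,0.3,0,0,0,0],
    [-0.01,0,0.45,0,0,0,0],
    [-0.01,0,0.55,0,0,0,0],
    [-0.01,0,0.61,0,0,0,0],
    [-0.01,0,0.63,0,0,0,0],
    [-0.01,0,0.63,0,0,0,0]
  ]
}}

```text
t: 13.8
tool_pos: [553.3, 131.2, 93.7]
eef_rot: [-3.074, -0.642, -0.006]
wrist_force: [-0.1, 0.3, 3.8]
gripper_width: 0.614
grip_force: 64.0
```

Request:
{"name": "jog_arm", "arguments": {
  "steps": [
    [0,0,0,0,0,0,1],
    [0,0,0,0,0,0,1],
    [0,0,0,0,0,0,1],
    [0,0,0,0,0,0,1],
    [0,0,-0.3,0,0,0,1],
    [0,0,-0.7,0,0,0,1],
    [0,0,-1,0,0,0,1]
  ]
}}

```text
t: 14.5
tool_pos: [552.3, 129.7, 214.2]
eef_rot: [-3.075, -0.641, -0.002]
wrist_force: [0.4, 0.8, 0.5]
gripper_width: 1.001
grip_force: 0.0
```

Request:
{"name": "jog_arm", "arguments": {
  "steps": [
    [0.05,-0.2,-0.1,0,0,0,1],
    [0.15,-0.5,-0.15,0,0,0,1],
    [0.2,-0.7,-0.15,0,0,0,1]
  ]
}}

```text
t: 14.8
tool_pos: [540.7, 219.1, 231.7]
eef_rot: [-3.073, -0.642, -0.005]
wrist_force: [0.4, -0.6, 0.3]
gripper_width: 0.997
grip_force: 0.0
```

Request:
{"name": "jog_arm", "arguments": {
  "steps": [
    [0.1,-0.3,0.2,0,0,0,1],
    [0.2,-0.6,0.5,0,0,0,1],
    [0.2,-0.66,0.75,0,0,0,1],
    [0.2,-0.66,0.75,0,0,0,1],
    [0.2,-0.66,0.75,0,0,0,1]
  ]
}}

```text
t: 15.3
tool_pos: [531.0, 297.1, 140.1]
eef_rot: [3.074, 0.64, -0.002]
wrist_force: [0.2, -0.0, 0.3]
gripper_width: 0.999
grip_force: 0.0
```

```bash
python3 - <<'E'
from h import *
p=bot.camera_params("wrist");s=bot.get_state();im=bot.snapshot("wrist");cv2.imwrite("pics/w9.png",im)
print(s["t"],s["tool_pos"]);caps(im,p,"b");print(pix(p,(532,300,109)))
E
```

```text
15.3 [531.00619801 297.0968944  140.08298798]
b 258 229 46 [535.7 299.2 109. ]
b 387 57 56 [645.6 278.  109. ]
b 65 17 67 [601.  429.8 109. ]
[254.42156837 233.85042908]
```

Request:
{"name": "jog_arm", "arguments": {
  "steps": [
    [0.02,0,0.2,0,0,0,1],
    [0.02,0,0.45,0,0,0,1],
    [0.02,0,0.62,0,0,0,1],
    [0.02,0,0.62,0,0,0,1],
    [0.02,0,0.62,0,0,0,0],
    [0.02,0,0.62,0,0,0,0],
    [0.02,0,0.62,0,0,0,0],
    [0.02,0,0.62,0,0,0,0]
  ]
}}

```text
t: 16.15
tool_pos: [534.6, 299.8, 68.0]
eef_rot: [-3.075, -0.64, -0.006]
wrist_force: [0.1, 0.3, 6.1]
gripper_width: 0.608
grip_force: 62.2
```

Request:
{"name": "jog_arm", "arguments": {
  "steps": [
    [0,0,0,0,0,0,0],
    [0,0,0,0,0,0,0]
  ]
}}

```text
t: 16.35
tool_pos: [534.6, 299.8, 68.0]
eef_rot: [-3.075, -0.64, -0.006]
wrist_force: [-0.9, -0.4, 6.1]
gripper_width: 0.608
grip_force: 62.2
```

Request:
{"name": "jog_arm", "arguments": {
  "steps": [
    [0,0,-0.1,0,0,0,0],
    [0,0,-0.4,0,0,0,0],
    [0,0,-0.75,0,0,0,0],
    [0,0,-1,0,0,0,0]
  ]
}}

```text
t: 16.75
tool_pos: [533.5, 299.7, 189.2]
eef_rot: [-3.074, -0.641, -0.004]
wrist_force: [1.8, 1.2, -1.6]
gripper_width: 0.607
grip_force: 63.2
```

Request:
{"name": "jog_arm", "arguments": {
  "steps": [
    [0,0.15,-0.3,0,0,0,0],
    [-0.05,0.4,-0.45,0,0,0,0],
    [-0.1,0.7,-0.45,0,0,0,0],
    [-0.1,0.9,-0.45,0,0,0,0]
  ]
}}

```text
t: 17.15
tool_pos: [565.7, 191.9, 241.6]
eef_rot: [3.074, 0.637, 0.002]
wrist_force: [0.3, -0.6, -2.4]
gripper_width: 0.607
grip_force: 63.3
```

Request:
{"name": "jog_arm", "arguments": {
  "steps": [
    [-0.03,0.3,0,0,0,0,0],
    [-0.07,0.6,0,0,0,0,0],
    [-0.1,0.9,0,0,0,0,0]
  ]
}}

```text
t: 17.45
tool_pos: [597.2, 90.0, 240.8]
eef_rot: [3.075, 0.641, 0.001]
wrist_force: [1.3, 0.9, -1.8]
gripper_width: 0.601
grip_force: 63.3
```

Request:
{"name": "jog_arm", "arguments": {
  "steps": [
    [-0.05,0.25,0,0,0,0,0],
    [-0.1,0.49,0,0,0,0,0],
    [-0.1,0.49,0.3,0,0,0,0],
    [-0.1,0.49,0.6,0,0,0,0],
    [-0.1,0.49,0.6,0,0,0,0],
    [-0.1,0.49,0.6,0,0,0,0]
  ]
}}

```text
t: 18.05
tool_pos: [609.7, 33.1, 168.6]
eef_rot: [-3.075, -0.641, 0.0]
wrist_force: [0.4, 0.5, -0.9]
gripper_width: 0.606
grip_force: 63.4
```

```bash
python3 - <<'E'
from h import *
p=bot.camera_params("wrist");s=bot.get_state();im=bot.snapshot("wrist")
cv2.imwrite("pics/w10.png",im[84:384,100:450].repeat(2,0).repeat(2,1))
print(s["t"],s["tool_pos"],s["eef_rot"],s["wrist_force"])
E
```

```text
18.05 [609.73354749  33.14388374 168.62645202] [-3.07517319e+00 -6.41462839e-01  2.55567797e-04] [ 0.40740604  0.51334575 -0.89081795]
```

View pics/w10.png

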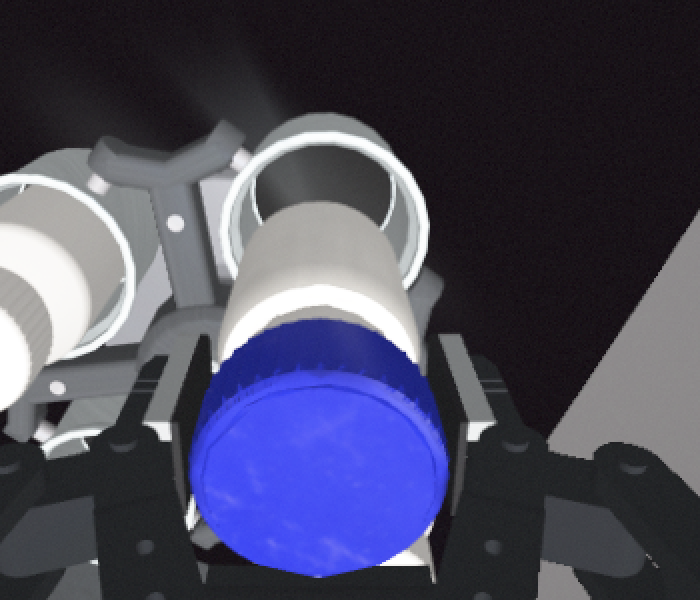

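Rim spans columns 221–430 with its top at row 131, and the bottle's far bottom edge is at (321,201) in the crop.

```bash
python3 -c "
from h import *
offs(149.5,262.75,184.5,260.3,68,26.5)"
```

```text
TCP [610.8  33.5 169.7] rim [612.   30.6] bottle [605.9  30. ] offset tool [5.8 1.9]
```

Request:
{"name": "jog_arm", "arguments": {
  "steps": [
    [0.047,0.014,0,0,0,0,0],
    [0.047,0.014,0.15,0,0,0,0],
    [0.047,0.014,0.3,0,0,0,0],
    [0.047,0.014,0.45,0,0,0,0],
    [0.047,0.014,0.56,0,0,0,0],
    [0.047,0.014,0.63,0,0,0,0],
    [0.047,0.014,0.65,0,0,0,0],
    [0.047,0.014,0.65,0,0,0,0]
  ]
}}

```text
t: 18.9
tool_pos: [616.3, 33.8, 90.5]
eef_rot: [3.075, 0.641, 0.002]
wrist_force: [1.3, -0.0, -1.6]
gripper_width: 0.608
grip_force: 63.8
```

Request:
{"name": "jog_arm", "arguments": {
  "steps": [
    [0,0,0.01,0,0,0,0],
    [0,0,0.015,0,0,0,0]
  ]
}}

```text
t: 19.1
tool_pos: [616.6, 33.9, 90.0]
eef_rot: [3.075, 0.641, 0.004]
wrist_force: [-3.9, 0.5, 11.7]
gripper_width: 0.609
grip_force: 64.6
```

Request:
{"name": "jog_arm", "arguments": {
  "steps": [
    [0,0,-0.01,0,0,0,0],
    [0,0,-0.01,0,0,0,1],
    [0,0,-0.01,0,0,0,1],
    [0,0,-0.01,0,0,0,1],
    [0,0,-0.01,0,0,0,1],
    [0,0,-0.3,0,0,0,1],
    [0,0,-0.7,0,0,0,1],
    [0,0,-1,0,0,0,1]
  ]
}}

```text
t: 19.9
tool_pos: [616.1, 33.8, 210.1]
eef_rot: [-3.075, -0.641, -0.002]
wrist_force: [1.6, 0.0, -0.3]
gripper_width: 1.001
grip_force: 0.0
```

Request:
{"name": "jog_arm", "arguments": {
  "steps": [
    [0.15,-0.25,-0.1,0,0,0,1],
    [0.3,-0.55,-0.15,0,0,0,1],
    [0.5,-0.88,-0.15,0,0,0,1]
  ]
}}

```text
t: 20.2
tool_pos: [629.3, 154.2, 227.4]
eef_rot: [3.075, 0.636, 0.003]
wrist_force: [1.3, 0.4, 0.1]
gripper_width: 1.002
grip_force: 0.0
```

Request:
{"name": "jog_arm", "arguments": {
  "steps": [
    [0.2,-0.3,0,0,0,0,1],
    [0.4,-0.6,0.3,0,0,0,1],
    [0.5,-0.88,0.6,0,0,0,1],
    [0.5,-0.88,0.75,0,0,0,1],
    [0.5,-0.88,0.75,0,0,0,1],
    [0.5,-0.88,0.75,0,0,0,1]
  ]
}}

```text
t: 20.8
tool_pos: [641.7, 274.0, 136.0]
eef_rot: [3.075, 0.639, -0.0]
wrist_force: [0.3, -0.3, 1.2]
gripper_width: 1.001
grip_force: 0.0
```

```bash
python3 - <<'E'
from h import *
p=bot.camera_params("wrist");s=bot.get_state();im=bot.snapshot("wrist");cv2.imwrite("pics/w11.png",im)
print(s["t"],s["tool_pos"]);caps(im,p,"b");print(pix(p,(643,277,109)))
E
```

```text
20.8 [641.74925797 273.96744158 135.98547739]
b 261 226 45 [650.5 276.3 109. ]
b 30 112 52 [661.3 410.7 109. ]
[254.28050874 236.59763939]
```

Request:
{"name": "jog_arm", "arguments": {
  "steps": [
    [0.03,0.005,0.2,0,0,0,1],
    [0.03,0.005,0.45,0,0,0,1],
    [0.03,0.005,0.585,0,0,0,1],
    [0.03,0.005,0.585,0,0,0,1],
    [0.03,0.005,0.585,0,0,0,0],
    [0.03,0.005,0.585,0,0,0,0],
    [0.03,0.005,0.585,0,0,0,0],
    [0.03,0.005,0.585,0,0,0,0]
  ]
}}

```text
t: 21.65
tool_pos: [646.3, 276.4, 67.9]
eef_rot: [-3.075, -0.64, -0.005]
wrist_force: [-0.8, -1.1, 6.3]
gripper_width: 0.605
grip_force: 62.1
```

Request:
{"name": "jog_arm", "arguments": {
  "steps": [
    [0,0,0,0,0,0,0],
    [0,0,0,0,0,0,0]
  ]
}}

```text
t: 21.85
tool_pos: [646.3, 276.4, 67.9]
eef_rot: [-3.075, -0.64, -0.006]
wrist_force: [-0.1, -1.1, 7.0]
gripper_width: 0.611
grip_force: 62.1
```

Request:
{"name": "jog_arm", "arguments": {
  "steps": [
    [0,0,-0.1,0,0,0,0],
    [0,0,-0.4,0,0,0,0],
    [0,0,-0.75,0,0,0,0],
    [0,0,-1,0,0,0,0]
  ]
}}

```text
t: 22.25
tool_pos: [645.3, 276.7, 189.1]
eef_rot: [-3.074, -0.641, -0.004]
wrist_force: [-0.4, 1.4, -1.4]
gripper_width: 0.604
grip_force: 63.1
```

Request:
{"name": "jog_arm", "arguments": {
  "steps": [
    [-0.15,0.05,-0.35,0,0,0,0],
    [-0.4,0.15,-0.48,0,0,0,0],
    [-0.7,0.3,-0.48,0,0,0,0]
  ]
}}

```text
t: 22.55
tool_pos: [583.1, 211.9, 247.3]
eef_rot: [-3.072, -0.643, -0.012]
wrist_force: [0.2, -0.2, -2.0]
gripper_width: 0.612
grip_force: 63.1
```

Request:
{"name": "jog_arm", "arguments": {
  "steps": [
    [-0.3,0.15,0,0,0,0,0],
    [-0.6,0.25,0,0,0,0,0],
    [-0.9,0.4,0,0,0,0,0]
  ]
}}

```text
t: 22.85
tool_pos: [500.7, 122.0, 244.1]
eef_rot: [-3.075, -0.643, -0.001]
wrist_force: [-0.3, -0.4, -2.3]
gripper_width: 0.605
grip_force: 63.1
```

Request:
{"name": "jog_arm", "arguments": {
  "steps": [
    [-0.25,0.12,0,0,0,0,0],
    [-0.5,0.25,0,0,0,0,0],
    [-0.5,0.25,0.3,0,0,0,0],
    [-0.5,0.25,0.6,0,0,0,0],
    [-0.5,0.25,0.62,0,0,0,0],
    [-0.5,0.25,0.62,0,0,0,0]
  ]
}}

```text
t: 23.45
tool_pos: [459.2, 71.2, 169.3]
eef_rot: [3.075, 0.642, -0.001]
wrist_force: [-0.3, 0.3, -2.1]
gripper_width: 0.606
grip_force: 63.4
```

```bash
python3 - <<'E'
from h import *
p=bot.camera_params("wrist");s=bot.get_state();im=bot.snapshot("wrist")
cv2.imwrite("pics/w12.png",im[84:384,100:450].repeat(2,0).repeat(2,1))
print(s["t"],s["tool_pos"],s["eef_rot"],s["wrist_force"])
E
```

```text
23.45 [459.18657127  71.16553255 169.27724375] [ 3.07516880e+00  6.41950599e-01 -1.34934434e-03] [-0.33130323  0.30743483 -2.06855553]
```

View pics/w12.png

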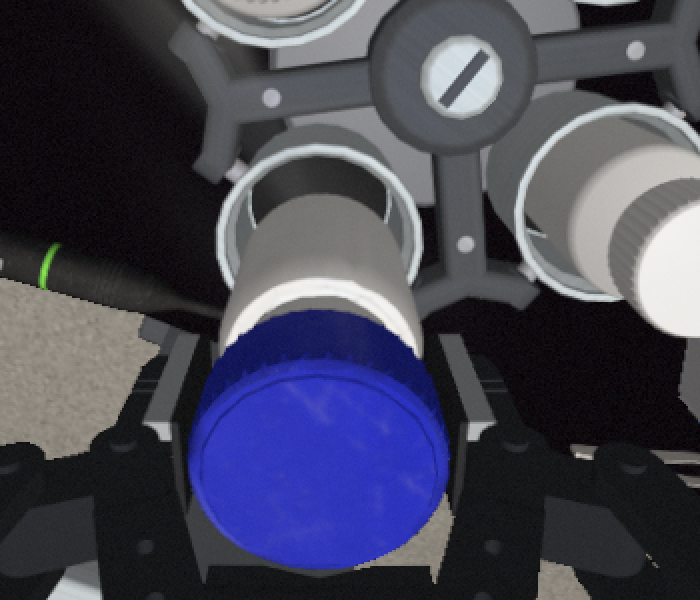

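Rim spans columns 216–423 with its top at row 144, and the bottle's far bottom edge is at (322,193).

```bash
python3 -c "
from h import *
offs(156,259.75,180.5,260.8,68,26.5)"
```

```text
TCP [460.   71.5 170. ] rim [455.8  68.7] bottle [457.7  68.8] offset tool [-1.7 -0.7]
```

Request:
{"name": "jog_arm", "arguments": {
  "steps": [
    [-0.013,-0.005,0,0,0,0,0],
    [-0.013,-0.005,0.15,0,0,0,0],
    [-0.013,-0.005,0.3,0,0,0,0],
    [-0.013,-0.005,0.45,0,0,0,0],
    [-0.013,-0.005,0.56,0,0,0,0],
    [-0.013,-0.005,0.63,0,0,0,0],
    [-0.013,-0.005,0.665,0,0,0,0],
    [-0.013,-0.005,0.665,0,0,0,0]
  ]
}}

```text
t: 24.3
tool_pos: [458.5, 70.9, 89.7]
eef_rot: [3.075, 0.641, 0.003]
wrist_force: [-0.8, 0.4, -1.1]
gripper_width: 0.607
grip_force: 63.1
```

Request:
{"name": "jog_arm", "arguments": {
  "steps": [
    [0,0,0.01,0,0,0,0],
    [0,0,0.015,0,0,0,0]
  ]
}}

```text
t: 24.5
tool_pos: [458.5, 70.9, 89.2]
eef_rot: [3.075, 0.64, 0.005]
wrist_force: [-3.4, -1.6, 23.3]
gripper_width: 0.61
grip_force: 65.2
```

Request:
{"name": "jog_arm", "arguments": {
  "steps": [
    [0,0,-0.013,0,0,0,0],
    [0,0,-0.013,0,0,0,1],
    [0,0,-0.013,0,0,0,1],
    [0,0,-0.013,0,0,0,1],
    [0,0,-0.013,0,0,0,1],
    [0,0,-0.3,0,0,0,1],
    [0,0,-0.7,0,0,0,1],
    [0,0,-1,0,0,0,1]
  ]
}}

```text
t: 25.3
tool_pos: [457.6, 71.0, 209.1]
eef_rot: [-3.075, -0.641, -0.0]
wrist_force: [1.5, 1.0, -0.1]
gripper_width: 1.0
grip_force: 0.0
```

Request:
{"name": "jog_arm", "arguments": {
  "steps": [
    [0,-0.3,-0.3,0,0,0,1],
    [0,-0.6,-0.6,0,0,0,1],
    [0,-0.9,-0.9,0,0,0,1],
    [0,-1,-0.9,0,0,0,1]
  ]
}}

```text
t: 25.7
tool_pos: [410.1, 185.9, 319.4]
eef_rot: [-3.07, -0.647, -0.014]
wrist_force: [0.5, -0.1, 0.2]
gripper_width: 0.996
grip_force: 0.0
```

Request:
{"name": "jog_arm", "arguments": {
  "steps": [
    [0,-0.3,0,0,0,0,1],
    [0.1,-0.6,0,0,0,0,1],
    [0.2,-0.9,0,0,0,0,1],
    [0.2,-0.9,0,0,0,0,1]
  ]
}}

```text
t: 26.1
tool_pos: [386.9, 294.9, 314.9]
eef_rot: [-3.069, -0.652, -0.0]
wrist_force: [-0.3, -0.4, 0.1]
gripper_width: 0.999
grip_force: 0.0
```

```bash
python3 - <<'E'
from h import *
s=bot.get_state();t=bot.snapshot("top");c=bot.snapshot("scene");print(s["t"],s["tool_pos"])
a=cv2.resize(t[130:290,210:400],None,fx=2.1,fy=2.1,interpolation=2);b=cv2.resize(c[90:250,190:380],None,fx=2.1,fy=2.1,interpolation=2)
cv2.imwrite("pics/fin.png",np.hstack([a,b]))
p=bot.camera_params("top")
hsv=cv2.cvtColor(t,cv2.COLOR_BGR2HSV)
n,l,st,ce=cv2.connectedComponentsWithStats(cv2.inRange(hsv,(110,120,80),(130,255,255)))
for q,k in zip(ce,st):
    if 100<k[4]<2000 and 150<q[1]<275: print(k,q.round(1),onz(p,q,127).round(0),onz(p,q,105).round(0))
E
```

```text
26.1 [386.89088724 294.94013138 314.93844282]
[317 165  20  21 334] [326.6 175.4] [611.  31. 127.] [615.  28. 105.]
[300 230  21  22 334] [309.9 240.3] [455.  70. 127.] [456.  67. 105.]
```

View pics/fin.png

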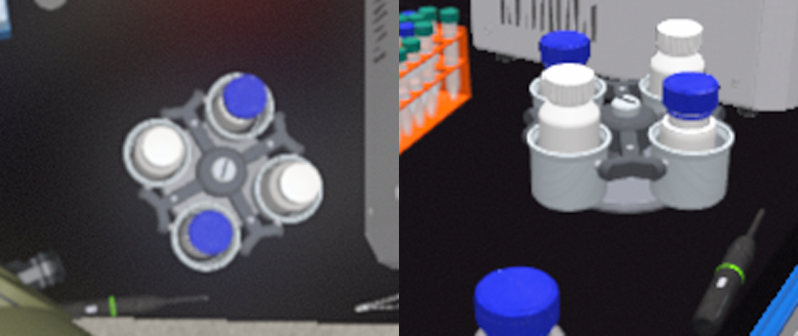

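Both views show all four bottles upright and seated, whites opposite each other and foils opposite each other, with orange untouched.

```bash
python3 -c "
from rig import bot
print(bot.hand_in())"
```

```text
the job is handed in; nothing more can be done
None
```

The rotor is loaded and the job is handed in, with no verdict shown: white bottles in two facing buckets, foil-wrapped bottles in the other two, all upright and released, and the orange bottle left where it was.

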